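Index the rinse sieve over the draining tray

TASK

In the dye studio the rinse sieve hangs on a swing arm that a spring plunger locks midway between two trays. Pull the plunger's knob straight up until its pin is out of the hole, swing the arm one hole round so that the sieve hangs over the tray with the wire grid, and let the plunger snap fully home in the hole there.

Things in the scene. Friction and masses are not known exactly. Their poses are not given: they have to be found in the camera images.
- knob (a point): Centre of the spring plunger's black knob, an upright cylinder 30 mm across, 40 mm tall, at one end of the grey swing arm. Plunger home: point 194 mm above the table, knob 174 to 214 mm. Below it: steel barrel 28 mm across (top 170 mm), arm 30 mm wide (top 146 mm). The lower, wider black cap on the post (44 mm across, top 168 mm) is not the plunger.
- sieve (a point): Centre of the rim of the steel sieve, 134 mm above the table, 150 mm across, 50 mm deep, at the arm's other end. The arm turns level about an upright post on the straight line from knob to sieve, 150 mm from the knob, 240 mm from the sieve, so the knob goes the opposite way to the sieve. It swings lightly while the pin is out.
- plunger (a joint): Pull of the plunger, m: 0 home in a hole, 0.030 at its stop; spring 6 N rising to 13 N. The pin clears the plate from 0.016; pull about 0.022. Five holes, 35 degrees apart about the post: the arm starts in the middle one, the trays belong to the next hole on either side. Holes are countersunk: a pin let go within 10 mm of a hole's centre slides in.
- grid_tray: Black open tray 180 x 180 x 55 mm with a steel wire grid across its top (58 mm high); origin at the centre of its underside. The other tray is alike but has no grid; which side each stands on varies. With the arm in the tray's hole, the sieve's centre hangs within 15 mm of the tray's centre.

How it is judged:
By the outcome, as a careful person would: the job done as asked, in the order asked, and still so for the second after the job is handed in, with the robot touching nothing.
It also fails if it takes over 32 s, if anything falls off the work surface, if the arm or the gripper's body presses on something with over 40 N, if the wrist force passes 120 N, or if a joint passes its speed limit or range.

ROBOT

A 6-joint arm with a two-finger parallel gripper is mounted at the origin on the work surface. World frame = base frame: x ahead of the robot, y to its left, z up, the work surface at z = 0. Lengths are in mm, angles in rad, forces in N, time in s.
With the tool pointing down it reaches from about 275 to 1000 mm from the base axis. Payload 8.4 kg.
Tool frame: the origin (TCP) lies at the very end of the fingers, on their centre line; the grasp point (between the pads) lies 19 mm behind it (r.tcp_to_grasp is the distance from the TCP to the grasp point, in mm); z points along the fingers, y is the line along which they close (so a half turn about z gives the same grasp; the last joint's range is limited). The gripper opens to 85 mm and grips with 20 to 120 N. Pads are 22 mm wide; open, the fingers measure 114 mm over their backs; the gripper's body (76 mm by 85 mm) begins 54 mm behind the grasp point. The pads swing forward as they close: fully open they stand 13 mm farther back than shut.
Start: joints at [1.146, 0.353, 1.633, -0, 1.155, -0.002], TCP at [256.446, 569.968, 231.281] pointing down, gripper open.
Joint ranges: [-2.63, 2.63], [-0.92, 2.1], [0.06, 2.66], [-1.3, 4.44], [0, 2.69], [-3.02, 3.02]. Speed limits (rad/s): [2.22, 2.22, 2.79, 3.14, 3.14, 3.14].

INTERFACE

Orientations are given as [roll, pitch, yaw] about the fixed x, y, z axes, in that order (R = Rz(yaw) Ry(pitch) Rx(roll)).
In Python, from rig import r gives the robot as it stands. The module is installed in compiled form; this text tells all that it offers.
- The arm moves only by the tool play_rows, never from a script. Its argument "rows" is a list of rows, each an object with "dp": the shift along the tool's x, y, z in units of 40 mm (1.0 is 40 mm), a list of three; "turn": the turn, a rotation vector about the tool's x, y, z in units of 6 degrees (1.0 is 6 degrees), a list of three; "fingers": the closure, from 0 (fully open) to 1 (shut). In form: [{"dp": [tx, ty, tz], "turn": [wx, wy, wz], "fingers": fingers}, ...]. A call has 1 to 5 rows; each row shifts and turns the commanded pose from where the row before left it, along the tool's axes as they then stand; what a row does not reach is not made up. A row lasts 1/12 s, in which the tool goes at most 41.7 mm and 7.16 degrees, less where a joint would pass 70% of its speed; a pose out of reach is approached as far as the arm can. A call is refused whole if a number of a shift passes 1 or a number of a turn 1, either way. A call with a gripper value outside its range is refused whole. The fingers move at their own pace and stop on an object; "force" is the grip in N (left out, the last holds). Time passes only in rows, so rows that do not move let the fingers close. It gives the time, the measured TCP pose, the force, the opening and the grip force at its end, in the units of the state.
- r.sense(): the state, without advancing time (a new reading comes with each control period).
- r.grab_frame(name): name is "scene" or "top" or "wrist"; returns a dict with "pixels" (384x512x3 uint8, red, green, blue), "fx", "fy", "cx", "cy" (pixels), "pose" (4x4, takes a point from camera to world coordinates). Camera axes: x right, y down, z forward; pixel columns grow to the right and rows downward; lengths in mm; the calibration is good to about 2 mm. A picture is of the moment at which its call begins. There is no depth.
- r.sign_off(): hands the job in; it is judged then, once.
The state is a dict: "clock": time; "qpos": joint angles; "qvel": joint speeds; "joint_efforts": joint torques, N m; "eef_pos": TCP position; "tcp_rot": TCP orientation; "contact_force": force on the tool from outside, world axes, zero at the start; "wrist_torque": the same for the moment, N m; "opening": opening from 0.0 (shut) to 1.0 (fully open); "grasp_force": force on a finger pad.
Only numpy, scipy, OpenCV 4.12 (cv2) and the standard library are available. Lean on these libraries where they do the work, as an engineer would, in place of code of your own. Each camera call takes 0.05 s, during which the arm holds its last target. There are 200 camera calls.

## Working session

There is one attempt and no reset: what is moved stays moved. The work goes in short steps, Python scripts to look and compute and a tool call to move; the robot and the scene stay as the last step left them, time stands still between calls to the robot, and variables do not carry over. Pictures are saved under pics/ and viewed, at most 10 in all, crops included, and the job is handed in when it is done.

Besides the shell and the picture viewer there is one more tool, called after "Emit:" by a JSON object that holds its "name" and its "arguments", one argument or row to a line. play_rows: Moves the arm, as the interface text tells. Its arguments: {"type":"object","properties":{"rows":{"type":"array"},"force":{"type":"number"}},"required":["rows"]}

```bash
mkdir -p pics; cat > h.py <<'E'
import numpy as np,cv2
from rig import r
def grab(n,save=None):
    f=r.grab_frame(n)
    if save: cv2.imwrite('pics/'+save,cv2.cvtColor(np.asarray(f['pixels']),cv2.COLOR_RGB2BGR))
    return f
def ray(f,u,v,z):
    T=np.array(f['pose']);d=T[:3,:3]@[(u-f['cx'])/f['fx'],(v-f['cy'])/f['fy'],1]
    return T[:3,3]+d*(z-T[2,3])/d[2]
E
python3 - <<'E'
from h import *
import pickle
a=grab('top');b=grab('scene')
pickle.dump((a,b),open('f.pkl','wb'))
im=np.vstack([a['pixels'],b['pixels']])
im=np.hstack([a['pixels'],b['pixels']])
cv2.imwrite('pics/top.png',cv2.cvtColor(a['pixels'],cv2.COLOR_RGB2BGR));cv2.imwrite('pics/scene.png',cv2.cvtColor(b['pixels'],cv2.COLOR_RGB2BGR))
print(r.sense());print(np.round(a['pose'],3),np.round(b['pose'],3))
E
```

```text
{'clock': 0.1, 'qpos': array([ 1.14559748e+00,  3.53606478e-01,  1.63404728e+00, -2.14013662e-05,
        1.15517185e+00, -2.41312547e-03]), 'qvel': array([ 7.16346142e-04, -1.18876442e-03, -1.83330145e-03,  1.17047114e-03,
       -3.27074650e-03,  2.78368302e-06]), 'joint_efforts': array([ 5.48722983e-04, -6.06355333e+01, -3.42816961e+01,  8.84695351e-05,
        4.07365951e-03, -1.30868654e-05]), 'eef_pos': array([256.28264653, 569.58688962, 230.62485213]), 'tcp_rot': array([-3.14035966e+00,  1.65933520e-05,  2.71881560e+00]), 'contact_force': array([-0.53521678,  0.88439741, -0.10312003]), 'wrist_torque': array([-0.01649607,  0.01710259, -0.00656522]), 'grasp_force': 0.0, 'opening': 1.0028357303430224}
[[-1.000000e-03 -9.900000e-01  1.410000e-01  3.962570e+02]
 [-1.000000e+00  3.000000e-03  1.200000e-02  1.318300e+01]
 [-1.300000e-02 -1.410000e-01 -9.900000e-01  1.151542e+03]
 [ 0.000000e+00  0.000000e+00  0.000000e+00  1.000000e+00]] [[-1.10000e-01  5.61000e-01 -8.21000e-01  1.43549e+03]
 [ 9.94000e-01  4.70000e-02 -1.01000e-01  1.48566e+02]
 [-1.80000e-02 -8.27000e-01 -5.62000e-01  7.72215e+02]
 [ 0.00000e+00  0.00000e+00  0.00000e+00  1.00000e+00]]
```

View pics/top.png

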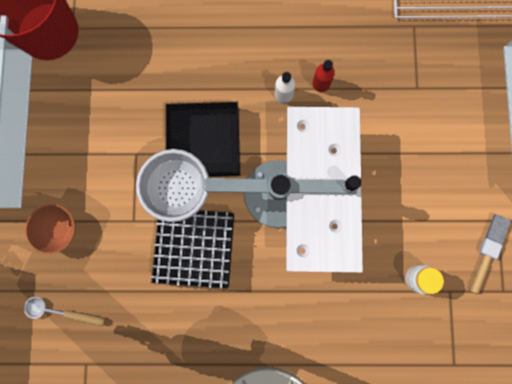

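View pics/scene.png

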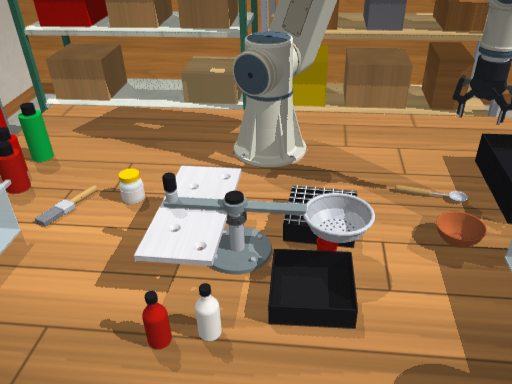

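The top view shows the knob at about (353,183), the post cap at (280,185), the sieve at (173,185), the grid tray at (193,249) and the plain tray at (203,138). The scene view agrees: the grid tray is on the robot's side, so the knob must swing away from the robot (+x).

```bash
python3 - <<'E'
from h import *
import pickle
a,b=pickle.load(open('f.pkl','rb'))
g=cv2.cvtColor(a['pixels'],cv2.COLOR_RGB2GRAY)
def blob(x0,y0,x1,y1,t=45):
    n,l,s,c=cv2.connectedComponentsWithStats((g[y0:y1,x0:x1]<t).astype('uint8'))
    i=1+np.argmax(s[1:,4]);return c[i]+[x0,y0],s[i]
k,sk=blob(338,168,368,198);c,sc=blob(264,170,296,200)
print(k,sk,c,sc)
K=ray(a,*k,212);C=ray(a,*c,168);S=ray(a,173,184,134);G=ray(a,193,249,58);P=ray(a,203,138,55)
print(K,C,S,G,P)
d=lambda p,q:np.linalg.norm((p-q)[:2])
print(d(K,C),d(C,S),[np.degrees(np.arctan2(*(p-C)[1::-1])) for p in (K,S,G,P)], d(G,C),d(P,C))
for u,v in((334,150),(334,226),(302,126),(302,251)):
    h=ray(a,u,v,120);print(h,d(h,C),np.degrees(np.arctan2(*(h-C)[1::-1])))
gb=cv2.cvtColor(b['pixels'],cv2.COLOR_RGB2GRAY)
q=ray(b,170,178,212);print('scene knob top',q, ray(b,235,197,168))
E
```

```text
[352.66233766 183.11038961] [  8   9  15  14 154] [280.27380952 184.36111111] [  8   6  18  18 252]
[ 537.77817179 -175.92367085  212.        ] [542.1279364  -28.99491673 168.        ] [548.67205427 209.46202271 134.        ] [405.0666772  173.13403091  58.        ] [673.99838917 153.94779863  55.        ]
146.99312650382214 238.54671962975033 [np.float64(-91.69572242390261), np.float64(88.4279918770825), np.float64(124.14073353752785), np.float64(54.21483542184073)] 244.21691228448137 225.51685838930922
[ 628.19002374 -154.31028546  120.        ] 152.0217896227758 -55.52012090369849
[ 455.04978839 -149.95338839  120.        ] 149.04212735777963 -125.75015865123227
[684.92073282 -82.22154378 120.        ] 152.390473911431 -20.443155562492827
[399.91365714 -77.83904317 120.        ] 150.36838069314234 -161.0447380524213
scene knob top [ 550.08393446 -170.34125197  212.        ] [549.7722266  -23.34912118 168.        ]
```

The geometry agrees with the given sizes: knob to post 147 mm and post to sieve 239 mm, with holes at ±35°. Next I move above the knob.

Emit:
{"name": "play_rows", "arguments": {
  "rows": [
    {"dp": [-0.4, -0.4, -0.6], "turn": [0, 0, 0], "fingers": 0},
    {"dp": [-0.7, -0.7, -0.15], "turn": [0, 0, 0], "fingers": 0},
    {"dp": [-0.7, -0.7, 0], "turn": [0, 0, 0], "fingers": 0},
    {"dp": [-0.7, -0.7, 0], "turn": [0, 0, 0], "fingers": 0},
    {"dp": [-0.7, -0.7, 0], "turn": [0, 0, 0], "fingers": 0}
  ]
}}

```text
clock: 0.52
eef_pos: [320.7, 399.0, 261.1]
tcp_rot: [-3.141, 0.0, 2.72]
contact_force: [-0.0, -0.2, -0.1]
opening: 1.0
grasp_force: 0.0
```

Emit:
{"name": "play_rows", "arguments": {
  "rows": [
    {"dp": [-0.7, -0.7, 0], "turn": [0, 0, 0], "fingers": 0},
    {"dp": [-0.7, -0.7, 0], "turn": [0, 0, 0], "fingers": 0},
    {"dp": [-0.7, -0.7, 0], "turn": [0, 0, 0], "fingers": 0},
    {"dp": [-0.7, -0.7, 0], "turn": [0, 0, 0], "fingers": 0},
    {"dp": [-0.7, -0.7, 0], "turn": [0, 0, 0], "fingers": 0}
  ]
}}

```text
clock: 0.93
eef_pos: [390.9, 213.7, 261.2]
tcp_rot: [-3.142, 0.0, 2.719]
contact_force: [1.0, 0.3, -0.7]
opening: 0.998
grasp_force: 0.0
```

Emit:
{"name": "play_rows", "arguments": {
  "rows": [
    {"dp": [-0.7, -0.7, 0], "turn": [0, 0, 0], "fingers": 0},
    {"dp": [-0.7, -0.7, 0], "turn": [0, 0, 0], "fingers": 0},
    {"dp": [-0.7, -0.7, 0], "turn": [0, 0, 0], "fingers": 0},
    {"dp": [-0.7, -0.7, 0], "turn": [0, 0, 0], "fingers": 0},
    {"dp": [-0.7, -0.7, 0], "turn": [0, 0, 0], "fingers": 0}
  ]
}}

```text
clock: 1.35
eef_pos: [461.2, 28.5, 261.3]
tcp_rot: [3.141, 0.0, 2.719]
contact_force: [1.3, -0.3, -0.3]
opening: 1.0
grasp_force: 0.0
```

Emit:
{"name": "play_rows", "arguments": {
  "rows": [
    {"dp": [-0.7, -0.7, 0], "turn": [0, 0, 0], "fingers": 0},
    {"dp": [-0.7, -0.7, 0], "turn": [0, 0, 0], "fingers": 0},
    {"dp": [-0.7, -0.7, 0], "turn": [0, 0, 0], "fingers": 0},
    {"dp": [0, 0, 0], "turn": [0, 0, 1], "fingers": 0},
    {"dp": [0, 0, 0], "turn": [0, 0, 1], "fingers": 0}
  ]
}}

```text
clock: 1.77
eef_pos: [503.5, -82.9, 260.8]
tcp_rot: [-3.141, -0.001, 2.502]
contact_force: [0.1, 0.3, 0.1]
opening: 0.999
grasp_force: 0.0
```

Emit:
{"name": "play_rows", "arguments": {
  "rows": [
    {"dp": [0, 0, 0], "turn": [0, 0, 1], "fingers": 0},
    {"dp": [0, 0, 0], "turn": [0, 0, 1], "fingers": 0},
    {"dp": [0, 0, 0], "turn": [0, 0, 1], "fingers": 0},
    {"dp": [0, 0, 0], "turn": [0, 0, 1], "fingers": 0},
    {"dp": [0, 0, 0], "turn": [0, 0, 1], "fingers": 0}
  ]
}}

```text
clock: 2.18
eef_pos: [503.0, -80.6, 261.0]
tcp_rot: [-3.141, -0.0, 1.98]
contact_force: [0.5, 0.4, 1.1]
opening: 1.0
grasp_force: 0.0
```

Emit:
{"name": "play_rows", "arguments": {
  "rows": [
    {"dp": [0, 0, 0], "turn": [0, 0, 1], "fingers": 0},
    {"dp": [0, 0, 0], "turn": [0, 0, 1], "fingers": 0},
    {"dp": [0, 0, 0], "turn": [0, 0, 1], "fingers": 0},
    {"dp": [0, 0, 0], "turn": [0, 0, 1], "fingers": 0},
    {"dp": [0, 0, 0], "turn": [0, 0, 0], "fingers": 0}
  ]
}}

```text
clock: 2.6
eef_pos: [503.0, -80.5, 261.0]
tcp_rot: [-3.141, -0.0, 1.562]
contact_force: [0.0, 0.6, 0.3]
opening: 1.001
grasp_force: 0.0
```

```bash
python3 - <<'E'
from h import *
f=grab('wrist','w1.png');s=r.sense();print(s['clock'],s['eef_pos'],s['tcp_rot'],s['contact_force'])
T=np.array(f['pose']);print(T.round(2))
for p in([538,-178,214],[542,-29,168]):
    c=np.linalg.inv(T)@[*p,1];print(f['fx']*c[0]/c[2]+f['cx'],f['fy']*c[1]/c[2]+f['cy'])
E
```

```text
2.65 [503.01646359 -80.54938954 261.01857492] [-3.14098791e+00 -9.32077519e-05  1.56855638e+00] [-0.39871983  1.0202063   0.6852876 ]
[[ 1.0000e+00 -1.0000e-02 -0.0000e+00  5.0435e+02]
 [-1.0000e-02 -9.6000e-01 -2.8000e-01 -1.0090e+01]
 [-0.0000e+00  2.8000e-01 -9.6000e-01  4.0277e+02]
 [ 0.0000e+00  0.0000e+00  0.0000e+00  1.0000e+00]]
300.1327960940586 324.2151076454249
302.9868955663853 134.22024283240148
```

View pics/w1.png

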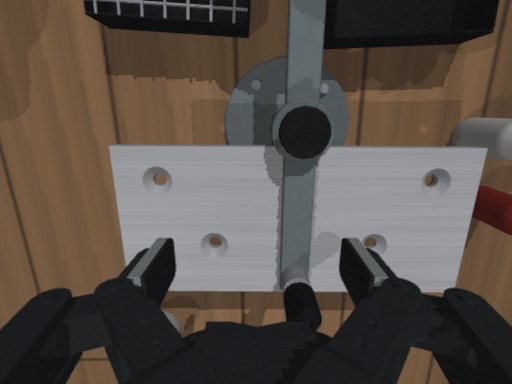

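The wrist view shows the post cap at (304,132), against a predicted (303,134), so the estimate holds. The knob sits low in the frame, at about (302,305). Next I move over it and descend.

Emit:
{"name": "play_rows", "arguments": {
  "rows": [
    {"dp": [-0.8, 0.3, 0], "turn": [0, 0, 0], "fingers": 0},
    {"dp": [-0.8, 0.3, 0], "turn": [0, 0, 0], "fingers": 0},
    {"dp": [-0.6, 0.2, 0], "turn": [0, 0, 0], "fingers": 0},
    {"dp": [-0.25, 0.07, 0], "turn": [0, 0, 0], "fingers": 0},
    {"dp": [0, 0, 0.3], "turn": [0, 0, 0], "fingers": 0}
  ]
}}

```text
clock: 3.07
eef_pos: [539.2, -180.9, 250.6]
tcp_rot: [3.138, 0.001, 1.567]
contact_force: [-0.1, 0.5, 0.8]
opening: 1.002
grasp_force: 0.0
```

```bash
python3 - <<'E'
from h import *
f=grab('wrist','w2.png');s=r.sense();print(s['clock'],s['eef_pos'],s['tcp_rot'],s['contact_force'])
T=np.array(f['pose'])
for p in([537.7,-178.9,214],[542,-29,168]):
    c=np.linalg.inv(T)@[*p,1];print(f['fx']*c[0]/c[2]+f['cx'],f['fy']*c[1]/c[2]+f['cy'])
E
```

```text
3.1167 [ 536.89317212 -178.84392961  246.72402891] [-3.13987786e+00 -9.00885302e-04  1.56723402e+00] [-1.42518333  0.62881318 -1.93516549]
253.7496347645249 215.1867085469584
259.0985817613325 -12.111060566762092
```

View pics/w2.png

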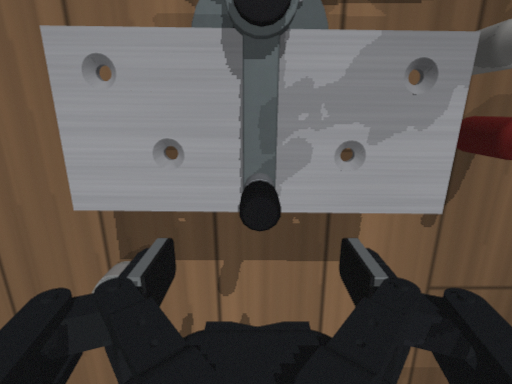

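The knob's top face is at about (260,210), against a predicted (254,215), so it is off by a few mm in +x and +y. I'll measure it again now the arm has settled.

```bash
python3 - <<'E'
from h import *
f=grab('wrist');s=r.sense();print(s['eef_pos'])
g=cv2.cvtColor(f['pixels'],cv2.COLOR_RGB2GRAY)
m=(g[170:240,225:300]<48).astype('uint8')
n,l,st,c=cv2.connectedComponentsWithStats(m);i=1+np.argmax(st[1:,4]);print(st[i],c[i]+[225,170])
x,y,w,h=st[i,:4]; u=225+x+w/2; 
R=w/2
# top face is nearest to camera; its lower edge is blob's bottom
v=170+y+h-R
print(u,v,ray(f,u,v,214),'px/mm',w/30)
E
```

```text
[ 536.07041627 -177.81085394  246.90545891]
[  18   15   42   51 1731] [262.95320624 210.62564991]
264.0 215.0 [ 542.13133088 -175.23488916  214.        ] px/mm 1.4
```

Emit:
{"name": "play_rows", "arguments": {
  "rows": [
    {"dp": [0.05, 0.14, 0], "turn": [0, 0, 0], "fingers": 0},
    {"dp": [0, 0, 0.5], "turn": [0, 0, 0], "fingers": 0},
    {"dp": [0, 0, 0.5], "turn": [0, 0, 0], "fingers": 0},
    {"dp": [0, 0, 0.5], "turn": [0, 0, 0], "fingers": 0},
    {"dp": [0, 0, 0.2], "turn": [0, 0, 0], "fingers": 0}
  ]
}}

```text
clock: 3.58
eef_pos: [542.1, -174.9, 179.1]
tcp_rot: [-3.139, -0.001, 1.569]
contact_force: [-0.4, 0.8, 0.3]
opening: 0.996
grasp_force: 0.0
```

Emit:
{"name": "play_rows", "arguments": {
  "rows": [
    {"dp": [0, 0, 0], "turn": [0, 0, 0], "fingers": 0.4},
    {"dp": [0, 0, 0], "turn": [0, 0, 0], "fingers": 0.5},
    {"dp": [0, 0, 0], "turn": [0, 0, 0], "fingers": 0.6},
    {"dp": [0, 0, 0], "turn": [0, 0, 0], "fingers": 0.62},
    {"dp": [0, 0, 0], "turn": [0, 0, 0], "fingers": 0.64}
  ],
  "force": 30
}}

```text
clock: 4.0
eef_pos: [543.1, -176.8, 182.3]
tcp_rot: [-3.142, 0.0, 1.567]
contact_force: [-4.4, -1.2, 2.8]
opening: 0.361
grasp_force: 2.1
```

Emit:
{"name": "play_rows", "arguments": {
  "rows": [
    {"dp": [0, -0.03, 0], "turn": [0, 0, 0], "fingers": 0.8},
    {"dp": [0, 0, 0], "turn": [0, 0, 0], "fingers": 1},
    {"dp": [0, 0, 0], "turn": [0, 0, 0], "fingers": 1},
    {"dp": [0, 0, 0], "turn": [0, 0, 0], "fingers": 1}
  ],
  "force": 60
}}

```text
clock: 4.33
eef_pos: [542.4, -176.8, 182.5]
tcp_rot: [3.14, 0.0, 1.567]
contact_force: [-1.8, 0.5, 5.8]
opening: 0.333
grasp_force: 59.3
```

Emit:
{"name": "play_rows", "arguments": {
  "rows": [
    {"dp": [0, 0, -0.15], "turn": [0, 0, 0], "fingers": 1},
    {"dp": [0, 0, -0.2], "turn": [0, 0, 0], "fingers": 1},
    {"dp": [0, 0, -0.2], "turn": [0, 0, 0], "fingers": 1},
    {"dp": [0, 0, 0], "turn": [0, 0, 0], "fingers": 1},
    {"dp": [0, 0, 0], "turn": [0, 0, 0], "fingers": 1}
  ]
}}

```text
clock: 4.75
eef_pos: [541.9, -176.8, 203.3]
tcp_rot: [-3.142, 0.0, 1.567]
contact_force: [1.8, -0.6, -11.8]
opening: 0.33
grasp_force: 60.0
```

The lift is 20.8 mm at about 12 N, so the pin is clear. Next I swing round the arc by +35° in 15 rows.

Emit:
{"name": "play_rows", "arguments": {
  "rows": [
    {"dp": [0, 0.153, -0.02], "turn": [0, 0, -0.389], "fingers": 1},
    {"dp": [0, 0.153, 0], "turn": [0, 0, -0.389], "fingers": 1},
    {"dp": [0, 0.153, 0], "turn": [0, 0, -0.389], "fingers": 1},
    {"dp": [0, 0.153, 0], "turn": [0, 0, -0.389], "fingers": 1},
    {"dp": [0, 0.153, 0], "turn": [0, 0, -0.389], "fingers": 1}
  ]
}}

```text
clock: 5.17
eef_pos: [572.1, -174.0, 203.1]
tcp_rot: [-3.14, -0.001, 1.772]
contact_force: [0.9, 0.4, -11.8]
opening: 0.331
grasp_force: 60.4
```

Emit:
{"name": "play_rows", "arguments": {
  "rows": [
    {"dp": [0, 0.153, 0], "turn": [0, 0, -0.389], "fingers": 1},
    {"dp": [0, 0.153, 0], "turn": [0, 0, -0.389], "fingers": 1},
    {"dp": [0, 0.153, 0], "turn": [0, 0, -0.389], "fingers": 1},
    {"dp": [0, 0.153, 0], "turn": [0, 0, -0.389], "fingers": 1},
    {"dp": [0, 0.153, 0], "turn": [0, 0, -0.389], "fingers": 1}
  ]
}}

```text
clock: 5.58
eef_pos: [601.2, -165.2, 202.8]
tcp_rot: [-3.14, -0.002, 1.976]
contact_force: [0.0, 1.7, -10.8]
opening: 0.332
grasp_force: 60.3
```

Emit:
{"name": "play_rows", "arguments": {
  "rows": [
    {"dp": [0, 0.153, 0], "turn": [0, 0, -0.389], "fingers": 1},
    {"dp": [0, 0.153, 0], "turn": [0, 0, -0.389], "fingers": 1},
    {"dp": [0, 0.153, 0], "turn": [0, 0, -0.389], "fingers": 1},
    {"dp": [0, 0.153, 0], "turn": [0, 0, -0.389], "fingers": 1},
    {"dp": [0, 0.153, 0], "turn": [0, 0, -0.389], "fingers": 1}
  ]
}}

```text
clock: 6.0
eef_pos: [627.9, -150.6, 202.6]
tcp_rot: [-3.14, -0.003, 2.18]
contact_force: [-1.2, 2.8, -12.3]
opening: 0.329
grasp_force: 60.4
```

Emit:
{"name": "play_rows", "arguments": {
  "rows": [
    {"dp": [0, 0, 0], "turn": [0, 0, 0], "fingers": 1},
    {"dp": [0, 0, 0], "turn": [0, 0, 0], "fingers": 1},
    {"dp": [0, 0, 0], "turn": [0, 0, 0], "fingers": 1}
  ]
}}

```text
clock: 6.25
eef_pos: [627.8, -150.8, 203.0]
tcp_rot: [-3.14, -0.003, 2.177]
contact_force: [-2.2, 6.0, -12.7]
opening: 0.333
grasp_force: 60.6
```

```bash
python3 - <<'E'
from h import *
s=r.sense();p=s['eef_pos'];print(s['clock'],p,s['contact_force'])
f=grab('top','t2.png')
p0=np.array([541.9,-176.8]);print(np.linalg.norm(p[:2]-p0),'want',300*np.sin(np.radians(17.5)),'dir',np.degrees(np.arctan2(*(p[:2]-p0)[::-1])),'want about',-1.6+17.5)
E
```

```text
6.25 [ 627.76139784 -150.84024762  203.03807518] [ -2.17039943   6.03781406 -12.70882896]
89.69999098650456 want 90.21173985128193 dir 16.822422004534776 want about 15.9
```

View pics/t2.png

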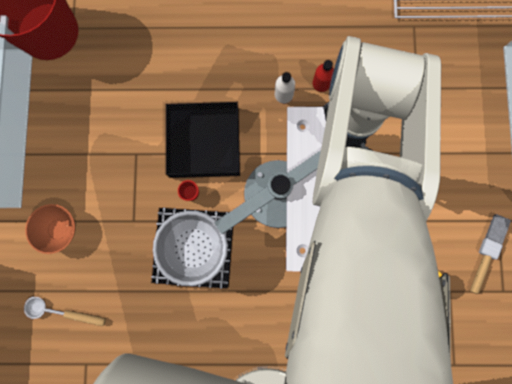

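The sieve, at about (190,248), hangs over the grid tray. The chord is 89.7 mm against 90.2 mm wanted. Next I lower the pin into the hole and let go.

Emit:
{"name": "play_rows", "arguments": {
  "rows": [
    {"dp": [0, 0, 0.15], "turn": [0, 0, 0], "fingers": 1},
    {"dp": [0, 0, 0.15], "turn": [0, 0, 0], "fingers": 1},
    {"dp": [0, 0, 0.1], "turn": [0, 0, 0], "fingers": 1},
    {"dp": [0, 0, 0], "turn": [0, 0, 0], "fingers": 1}
  ]
}}

```text
clock: 6.63
eef_pos: [627.7, -150.9, 187.1]
tcp_rot: [-3.14, -0.003, 2.177]
contact_force: [-3.1, 6.2, -8.0]
opening: 0.332
grasp_force: 61.0
```

Emit:
{"name": "play_rows", "arguments": {
  "rows": [
    {"dp": [0, 0, 0], "turn": [0, 0, 0], "fingers": 0.4},
    {"dp": [0, 0, 0], "turn": [0, 0, 0], "fingers": 0.2},
    {"dp": [0, 0, 0], "turn": [0, 0, 0], "fingers": 0},
    {"dp": [0, 0, 0], "turn": [0, 0, 0], "fingers": 0},
    {"dp": [0, 0, 0], "turn": [0, 0, 0], "fingers": 0}
  ]
}}

```text
clock: 7.05
eef_pos: [629.5, -152.1, 189.0]
tcp_rot: [3.141, 0.002, 2.178]
contact_force: [-0.4, 0.2, -0.6]
opening: 0.992
grasp_force: 0.0
```

Emit:
{"name": "play_rows", "arguments": {
  "rows": [
    {"dp": [0, 0, -0.4], "turn": [0, 0, 0], "fingers": 0},
    {"dp": [0, 0, -0.8], "turn": [0, 0, 0], "fingers": 0},
    {"dp": [0, 0, -0.8], "turn": [0, 0, 0], "fingers": 0},
    {"dp": [-0.4, 0, 0], "turn": [0, 0, 0], "fingers": 0},
    {"dp": [0, 0, 0], "turn": [0, 0, 0], "fingers": 0}
  ]
}}

```text
clock: 7.47
eef_pos: [640.4, -166.6, 271.2]
tcp_rot: [3.138, 0.005, 2.178]
contact_force: [-1.0, 0.1, 0.3]
opening: 0.997
grasp_force: 0.0
```

```bash
python3 - <<'E'
from h import *
f=grab('wrist','w3.png');b=grab('scene','s3.png');s=r.sense();print(s['clock'],s['eef_pos'])
for n in('w3','s3'):
    pass
a=cv2.imread('pics/w3.png');c=cv2.imread('pics/s3.png')[140:300,130:390]
c=cv2.resize(c,None,fx=1.9,fy=1.9);o=np.zeros((384,282,3),'uint8')
cv2.imwrite('pics/s3c.png',c)
T=np.array(f['pose']);K=np.array([545,-26])+150*np.array([np.cos(np.radians(-56.6)),np.sin(np.radians(-56.6))])
for z in(214,224,234):
  for g in(f,b):
    q=np.linalg.inv(np.array(g['pose']))@[*K,z,1];print(z,g['fx']*q[0]/q[2]+g['cx'],g['fy']*q[1]/q[2]+g['cy'])
E
```

```text
7.5667 [ 637.8187605  -164.96401053  267.86932039]
214 254.07467118848032 181.56112279726136
214 168.80239173559045 196.6493970840386
224 253.98619874982305 185.11812733655972
224 168.19097450994877 192.72899350909466
234 253.8885892648917 189.0424837378224
234 167.57265261752963 188.76431725228454
```

View pics/w3.png

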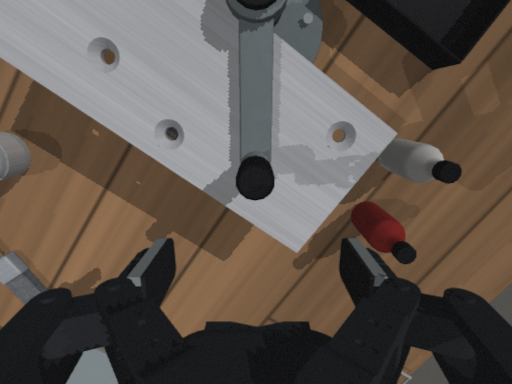

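View pics/s3c.png

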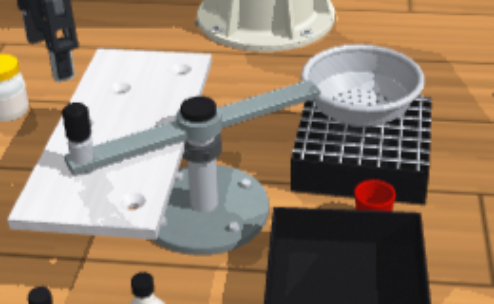

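The wrist view has the knob's top at about (255,180). The scene crop has it at about (77,105), or full-frame (170,195). Both match a plunger fully home (214 mm), and the sieve hangs over the grid tray with the gripper clear.

```bash
python3 -c "
from rig import r
print(r.sign_off())"
```

```text
the job is handed in; nothing more can be done
None
```

I pulled the plunger clear, swung the arm one hole so the sieve hangs over the wire-grid tray, let the pin snap home (checked in the wrist and scene views), and handed the job in at about 7.6 s.

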